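Lock the bayonet lid of a tilted canister

TASK

The lid of the tilted stoneware canister has been set on but not locked. Take it by its bar handle, press it down along the canister's axis against its spring, turn it clockwise (seen from above the lid) about a quarter turn to the end, and let it spring back up so that it locks; then let go. Leave the things standing around the canister where they are.

Things in the scene. Friction and masses are not known exactly. Their poses are not given: they have to be found in the camera images.
- canister: white stoneware canister (112 mm across) held in a wooden stand, base board 190 x 150 mm, about 0.21 m tall; fixed to the table. Origin: centre of the stand's underside; z up; -x is the side its mouth leans to (towards the robot and to the robot's right).
- mouth (a point): centre of the steel collar's top face (fixed); z along the canister's axis, outwards, 40 degrees from vertical; y level. Collar 121 mm outside; its inner lip (90 mm inside, 10 mm thick) has two opposite gaps on the +y and -y sides that the lid's lugs go through. Two small pips on the collar show where the bar's ends point when locked.
- lid_bar (a point): the lid's bar handle: dark wood, 60 mm long, 16 mm thick, 18 mm tall, across the middle of the round lid (86 mm). Point: on the lid's axis, 9 mm below the bar's top, 9 mm above the lid's flat face; moves with the lid. Lid has 1 to 2 mm sprung side play. z out along the axis, y along the bar, x across it (pinch along x). At the start the lid's face stands 8 mm above the collar. Lugs: below the bar's ends.
- lid_press (a joint): how far the lid is pressed in along its axis, m: 0 sprung fully up (start), 0.0135 hard stop. Spring: about 3 N at 0, 11 N at the stop. The lugs pass under the lip only when deeper than 0.009, so press to about 0.011 while turning; before that the lid cannot turn (do not force it). Locked, it has sprung back up to about 0.005.
- lid_turn (a joint): how far the lid is turned clockwise seen from above the lid (negative about lid_bar's z), rad: about 0 at the start (lugs in the gaps, bar along the stand's y), end stop 1.43. From 1.19 to 1.43 the lugs can spring up into the locking notches; the middle is 1.31. About 0.1 to 0.2 N m turns it.
- spinning_top: small wooden spinning top standing on its foot, 53 mm across, 62 mm tall; loose bystander beside the stand. Origin: centre of its underside.
- oil_vial: small glass vial with a wooden stopper, 32 mm across, 80 mm tall; loose bystander beside the stand. Origin: centre of its underside.
- egg_cup: turned wooden egg cup, 50 mm across, 53 mm tall; loose bystander in front of the stand. Origin: centre of its underside.
- toy_car: wooden toy car, 77 x 100 x 54 mm; loose bystander in front of the stand. Origin: centre of its underside.

How it is judged:
By the outcome, as a careful person would: the job done as asked, in the order asked, and still so for the second after the job is handed in, with the robot touching nothing.
It also fails if it takes over 35 s, if anything falls off the work surface, if the arm or the gripper's body presses on something with over 40 N, if the wrist force passes 120 N, or if a joint passes its speed limit or range.

ROBOT

A 6-joint arm with a two-finger parallel gripper is mounted at the origin on a cart in front of the work surface, level with it; the furniture and walls round the work are solid. World frame = base frame: x ahead of the robot, y to its left, z up, the work surface at z = 0. Lengths are in m, angles in rad, forces in N, time in s.
With the tool pointing down it reaches from about 0.35 to 0.85 m from the base axis. Payload 8.1 kg.
Tool frame: the origin (TCP) lies midway between the tips of the shut fingers; the grasp point (between the pads) lies 19 mm behind it (grip_depth is the distance from the TCP to the grasp point, in m); x points along the fingers, y is the direction in which the jaws open and shut, and the axes are right-handed (so a half turn about x gives the same grasp; the last joint's range is limited). The gripper opens to 85 mm and grips with 20 to 120 N. Pads are 22 mm wide; open, the fingers measure 114 mm over their backs; the gripper's body (76 mm by 85 mm) begins 54 mm behind the grasp point. The pads swing forward as they close: fully open they stand 13 mm farther back than shut.
Start: joints at [1.058, 0.13, 1.488, -0, 1.523, -0.085], TCP at [0.249, 0.546, 0.231] pointing down, gripper open.
Joint ranges: [-2.96, 2.96], [-0.89, 2.26], [0.02, 2.5], [-1.34, 4.48], [0, 2.73], [-2.66, 2.66]. Speed limits (rad/s): [2.39, 2.39, 2.79, 3.14, 3.14, 3.14].

INTERFACE

Orientations are given as [roll, pitch, yaw] about the fixed x, y, z axes, in that order (R = Rz(yaw) Ry(pitch) Rx(roll)).
In Python, from bench import * gives the robot as it stands.
- The arm moves only by the tool step_arm, never from a script. Its argument "increments" is a list of rows, each an object of numbers: "claw": the opening, from -1 (shut) to 1 (fully open), so that 0 is half open; "tx", "ty", "tz": the shift along the tool's x, y, z in cm; "rx", "ry", "rz": the turn, a rotation vector about the tool's x, y, z in rad. A call has 1 to 20 rows; each row is the pose to reach, as a shift and turn from the pose commanded when the call began, along the tool's axes at that moment; what a row does not reach only later rows make up. A row lasts 1/10 s, in which the tool goes at most 50 mm and 8.59 degrees, less where a joint would pass 70% of its speed; a pose out of reach is approached as far as the arm can. A call with a gripper value outside its range is refused whole. The fingers move at their own pace and stop on an object; the grip force is fixed at half the most. Time passes only in rows, so rows that repeat a pose let the fingers close. It gives the time, the measured TCP pose, the force and the opening at its end, in the units of the state.
- get_state(): the state, without advancing time (a new reading comes with each control period).
- get_image(name): name is "scene" or "top" or "wrist"; returns (picture, depth): 420x560x3 uint8, blue, green, red; 420x560 float32, m along the optical axis (not along the pixel's ray), 0 where there is no reading.
- camera_info(name): a dict with "K" (3x3 intrinsics, pixels), "T" (4x4, takes a point from camera to world coordinates). Camera axes: x right, y up, looking along -z (the intrinsics and any distortion apply to the point x, -y, -z); pixel columns grow to the right and rows downward; lengths in m; the calibration is good to about 2 mm. The wrist camera is an equidistant fisheye: a pixel r from the principal point sees the ray r / f radians off the axis. A picture is of the moment at which its call begins: read the wrist's pose just before it. camera_info takes no time and is no camera call; for the wrist camera it gives the pose at the moment of the call.
- finish_job(): hands the job in, once; it reports no verdict.
Trained networks look in the newest picture that a camera, given by its name, has taken for a name from the list of things; names that differ only in an ending like _2 or _b are one class to them, and where a whole thing is asked for, a point or a joint stands for the part that bears it (a point fixed in the world has none). Each returns a list of dicts, best first, with "conf" (0 to 1); they miss things now and then, are a little off and sometimes report something else, mostly with a low value. They report only what shows in the picture. A call takes as long as a camera call.
- recognise(camera, name): "location" ([x, y, z] in m, in world coordinates, good to about 4 mm: the middle of the surface that is visible of it).
- outline_of(camera, name): "mask" (420x560 bool, what is visible of it).
- pinpoint(camera, name): "location" ([x, y, z] in m, in world coordinates, good to about 4 mm: a listed point, or the origin of a listed thing).
The state is a dict: "t": time; "qpos": joint angles; "qvel": joint speeds; "effort": joint torques, N m; "ee_pos": TCP position; "tool_rot": TCP orientation; "ft_force": force on the tool from outside, world axes, zero at the start; "ft_torque": the same for the moment, N m; "gripper_width": finger opening in m.
Only numpy, scipy, OpenCV 4.12 (cv2) and the standard library are available. Lean on these libraries where they do the work, as an engineer would, in place of code of your own. Each camera call takes 0.05 s, during which the arm holds its last target.

## Working session

There is one attempt and no reset: what is moved stays moved. The work goes in short steps, Python scripts to look and compute and a tool call to move; the robot and the scene stay as the last step left them, time stands still between calls to the robot, and variables do not carry over. Pictures are saved under pics/ and viewed, and the job is handed in when it is done.

Besides the shell and the picture viewer there is one more tool, called after "Request:" as name(argument=value, ...), one argument or row to a line, values as JSON. step_arm: Moves the arm, as the interface text tells. Its arguments: {"type":"object","properties":{"increments":{"type":"array","items":{"type":"object","properties":{"claw":{"type":"number"},"tx":{"type":"number"},"ty":{"type":"number"},"tz":{"type":"number"},"rx":{"type":"number"},"ry":{"type":"number"},"rz":{"type":"number"}}}}},"required":["increments"]}

```bash
ls; mkdir -p pics
python3 - <<'E'
from bench import *
import cv2
s=get_state();print(s)
for c in ["scene","top"]:
    im,d=get_image(c);cv2.imwrite(f"pics/{c}0.png",im)
    for n in ["mouth","lid_bar","canister"]:
        print(c,n,[(r['conf'],r['location']) for r in pinpoint(c,n)][:2])
for n in ["spinning_top","oil_vial","egg_cup","toy_car"]:
    print(n,[(r['conf'],r['location']) for r in pinpoint("top",n)][:2])
print(get_state()['t'])
E
```

```text
pics
{'t': 0.0, 'qpos': array([ 1.05759341e+00,  1.31166674e-01,  1.48931846e+00,  1.58128167e-05,
        1.52301387e+00, -8.53811112e-02]), 'qvel': array([ 0.00032364, -0.00030669, -0.00159084,  0.00044303, -0.00298746,
        0.00015258]), 'effort': array([ 1.22539899e-03, -5.69390881e+01, -5.00566542e+01, -9.65839104e-05,
        1.42622300e-02,  2.57358482e-05]), 'ee_pos': array([0.24861618, 0.5454392 , 0.23021964]), 'tool_rot': array([-1.66446183,  1.56888991, -2.09228441]), 'ft_force': array([-0.47232695,  0.38508716,  0.04142645]), 'ft_torque': array([-0.01411164,  0.00975483, -0.04398564]), 'gripper_width': 0.08533968572408035}
scene mouth []
scene lid_bar [(0.71, [0.5037, -0.0063, 0.1809])]
scene canister [(0.76, [0.5385, 0.0299, 0.0009])]
top mouth [(0.96, [0.516, 0.0003, 0.1704])]
top lid_bar [(0.65, [0.5072, -0.0051, 0.1807])]
top canister [(0.71, [0.5413, 0.0333, 0.0014])]
spinning_top [(0.61, [0.6331, -0.1177, 0.002])]
oil_vial [(0.55, [0.3927, 0.1192, -0.0015])]
egg_cup [(0.82, [0.3846, -0.0458, 0.0012])]
toy_car [(0.65, [0.4827, -0.1667, -0.0033])]
0.6
```

View pics/scene0.png

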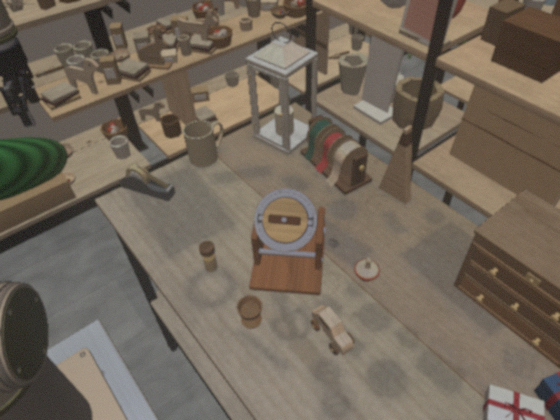

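View pics/top0.png

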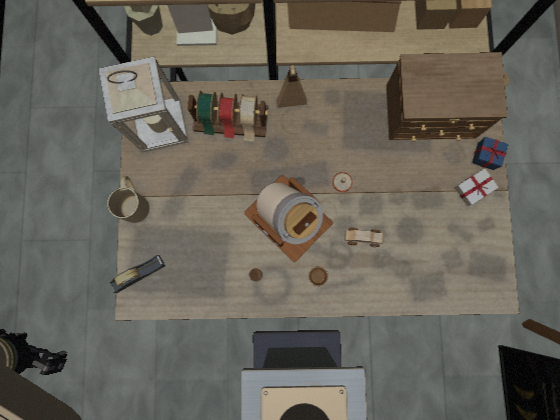

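The scene picture shows the canister's lid at about (287,220), with the bar level. The egg cup is at (250,312), the vial at (209,257), the car at (332,328) and the top at (367,268). Next I'll measure the axis and yaw from depth.

```bash
cat > h.py <<'E'
from bench import *
import numpy as np, cv2
from scipy.spatial.transform import Rotation as R
def cloud(d,c,mask):
    I=camera_info(c);K=np.array(I['K']);T=np.array(I['T'])
    v,u=np.nonzero(mask&(d>0));z=d[v,u]
    p=np.c_[(u-K[0,2])/K[0,0]*z,-(v-K[1,2])/K[1,1]*z,-z]
    return p@T[:3,:3].T+T[:3,3],np.c_[u,v]
def Rt(s): return R.from_euler('xyz',s['tool_rot']).as_matrix()
E
python3 - <<'E'
from h import *
s=get_state();print(Rt(s).round(3))
print(camera_info('scene'))
for c in ["scene","top"]:
    im,d=get_image(c)
    np.save(f"{c}_d.npy",d)
    for n in ["lid_bar","canister","lid_press"]:
        r=outline_of(c,n)
        print(c,n,[(x['conf'],x['mask'].sum()) for x in r])
        if r:
            m=r[0]['mask'];np.save(f"{c}_{n}_m.npy",m)
            P,_=cloud(d,c,m)
            print(P.min(0).round(3),P.max(0).round(3),np.median(P,0).round(3))
            if n!='canister':
                # ransac plane
                rng=np.random.default_rng(0);best=0
                for i in range(500):
                    a=P[rng.choice(len(P),3,False)];nn=np.cross(a[1]-a[0],a[2]-a[0]);L=np.linalg.norm(nn)
                    if L<1e-9: continue
                    nn/=L;q=abs((P-a[0])@nn)<.0025
                    if q.sum()>best:best=q.sum();bq=q
                Q=P[bq];c0=Q.mean(0);n0=np.linalg.svd(Q-c0)[2][2];n0*=np.sign(n0[2])
                print('plane',len(Q),c0.round(4),n0.round(4),'tilt',np.degrees(np.arccos(n0[2])),'yaw of -x',np.degrees(np.arctan2(n0[1],n0[0])))
    I=cv2.resize(im[120:320,180:420] if c=='scene' else im[160:280,220:360],None,fx=3 if c=='scene' else 5,fy=3 if c=='scene' else 5,interpolation=cv2.INTER_CUBIC)
    cv2.imwrite(f"pics/{c}_z.png",I)
E
```

```text
[[ 0.     0.415  0.91 ]
 [-0.     0.91  -0.415]
 [-1.     0.     0.   ]]
{'K': array([[458.71322868,   0.        , 290.23424609],
       [  0.        , 458.71322868, 208.18747468],
       [  0.        ,   0.        ,   1.        ]]), 'T': array([[ 0.77402234,  0.47066048, -0.42351874,  0.16421951],
       [-0.63288378,  0.55542831, -0.53940478, -0.46276771],
       [-0.01864221,  0.68554949,  0.72778731,  0.81897275],
       [ 0.        ,  0.        ,  0.        ,  1.        ]])}
scene lid_bar [(0.71, np.int64(1611))]
[ 0.476 -0.04   0.145] [0.563 0.049 0.202] [ 0.51  -0.004  0.181]
plane 1156 [ 0.5122 -0.0022  0.1741] [-0.457  -0.4484  0.7681] tilt 39.81326001102644 yaw of -x -135.54443248876458
scene canister []
scene lid_press [(0.63, np.int64(1651))]
[ 0.475 -0.04   0.128] [0.558 0.049 0.204] [ 0.511 -0.005  0.181]
plane 1166 [ 0.5119 -0.0027  0.1739] [-0.4591 -0.4534  0.764 ] tilt 40.179732719006566 yaw of -x -135.35720723947196
top lid_bar [(0.73, np.int64(971)), (0.25, np.int64(4223))]
[ 0.475 -0.036  0.136] [0.556 0.042 0.203] [0.513 0.004 0.185]
plane 562 [0.5149 0.0045 0.1779] [-0.4497 -0.4526  0.77  ] tilt 39.645867098291255 yaw of -x -134.81360299603685
top canister [(0.84, np.int64(4220))]
[ 0.428 -0.086 -0.006] [0.658 0.149 0.209] [0.529 0.029 0.146]
top lid_press [(0.95, np.int64(954))]
[ 0.475 -0.034  0.138] [0.556 0.044 0.203] [0.513 0.004 0.185]
plane 543 [0.5152 0.0051 0.1784] [-0.463 -0.446  0.766] tilt 40.006289592722055 yaw of -x -136.0659371801743
```

```bash
cat >> h.py <<'E'
yaw=np.radians(44.6)
def lidframe(yaw=yaw):
    h=np.array([np.cos(yaw),np.sin(yaw),0]);a=-h*np.sin(np.radians(40))+np.array([0,0,np.cos(np.radians(40))])
    y=np.array([-h[1],h[0],0]);x=np.cross(y,a)
    return x,y,a
def Rgoal(turn=0,yaw=yaw):
    x,y,a=lidframe(yaw)
    G=np.c_[-a,x,-y]
    return G@R.from_rotvec([turn,0,0]).as_matrix()
def delta(pos,rot,s):
    M=Rt(s);return (M.T@(pos-s['ee_pos'])*100).round(2),R.from_matrix(M.T@rot).as_rotvec().round(4)
E
python3 - <<'E'
from h import *
s=get_state();a=lidframe()[2];p=np.array([.506,-.006,.1815])+.12*a
print(p,a,delta(p,Rgoal(),s))
E
```

```text
[ 0.45107822 -0.06016023  0.27342533] [-0.45768152 -0.45133528  0.76604444] (array([ -4.21, -46.76,  43.54]), array([ 0.3496, -0.1272,  0.6902]))
```

View pics/scene_z.png

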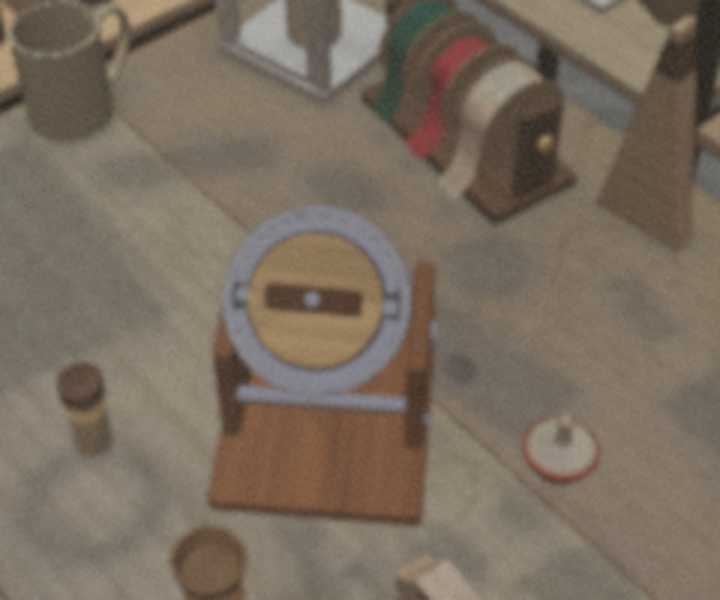

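Request:
step_arm(
  increments=[
    {"tx": -2,"ty": -4,"tz": 3.5,"claw": 0.2},
    {"tx": -4.2,"ty": -8,"tz": 7,"rz": 0.1},
    {"tx": -4.2,"ty": -12,"tz": 11,"rx": 0.05,"ry": -0.02,"rz": 0.2},
    {"tx": -4.2,"ty": -16,"tz": 14.5,"rx": 0.1,"ry": -0.04,"rz": 0.3},
    {"tx": -4.2,"ty": -20,"tz": 18,"rx": 0.15,"ry": -0.06,"rz": 0.4},
    {"tx": -4.2,"ty": -24,"tz": 22,"rx": 0.2,"ry": -0.08,"rz": 0.45},
    {"tx": -4.2,"ty": -28,"tz": 25.5,"rx": 0.25,"ry": -0.1,"rz": 0.5},
    {"tx": -4.2,"ty": -32,"tz": 29.5,"rx": 0.3,"ry": -0.11,"rz": 0.6},
    {"tx": -4.2,"ty": -36,"tz": 33,"rx": 0.35,"ry": -0.127,"rz": 0.69},
    {"tx": -4.2,"ty": -40,"tz": 37,"rx": 0.35,"ry": -0.127,"rz": 0.69},
    {"tx": -4.2,"ty": -44,"tz": 40.5,"rx": 0.35,"ry": -0.127,"rz": 0.69},
    {"tx": -4.2,"ty": -46.8,"tz": 43.5,"rx": 0.35,"ry": -0.127,"rz": 0.69},
    {"tx": -4.2,"ty": -46.8,"tz": 43.5,"rx": 0.35,"ry": -0.127,"rz": 0.69},
    {"tx": -4.2,"ty": -46.8,"tz": 43.5,"rx": 0.35,"ry": -0.127,"rz": 0.69},
    {"tx": -4.2,"ty": -46.8,"tz": 43.5,"rx": 0.35,"ry": -0.127,"rz": 0.69},
    {"tx": -4.2,"ty": -46.8,"tz": 43.5,"rx": 0.35,"ry": -0.127,"rz": 0.69},
  ],
)

```text
schema error: expected keys claw, tx, ty, tz, rx, ry, rz
```

Run:
```python
from h import *
s=get_state();print(s['t'],s['qpos'].round(3),s['ee_pos'],s['ft_force'],s['gripper_width'])
x,y,a=lidframe();p=np.array([.506,-.006,.1815])+.12*a
print(delta(p,Rgoal(),s))
I=camera_info('wrist');print(I)
im,d=get_image('wrist');cv2.imwrite('pics/w1.png',im);np.save('w1d.npy',d)
for n in ['lid_bar','mouth']:
  print(n,[(r['conf'],r['location']) for r in pinpoint('wrist',n)][:2])
r=outline_of('wrist','lid_bar');print([(q['conf'],q['mask'].sum()) for q in r])
if r: np.save('w1m.npy',r[0]['mask'])
```

```text
1.0 [ 1.058  0.13   1.488 -0.     1.523 -0.085] [0.24888769 0.54595569 0.23130449] [-0.07513474 -0.32957799  0.30085565] 0.08548518060563547
(array([ -4.21, -46.76,  43.54]), array([ 0.3496, -0.1272,  0.6902]))
{'K': array([[325.1922621 ,   0.        , 276.28504011],
       [  0.        , 325.1922621 , 208.820039  ],
       [  0.        ,   0.        ,   1.        ]]), 'T': array([[ 4.15646472e-01, -8.67591884e-01, -2.72987789e-01,
         1.78828616e-01],
       [ 9.09526254e-01,  3.96466362e-01,  1.24805515e-01,
         5.80243475e-01],
       [-4.97763715e-05, -3.00164533e-01,  9.53887441e-01,
         3.73093991e-01],
       [ 0.00000000e+00,  0.00000000e+00,  0.00000000e+00,
         1.00000000e+00]])}
lid_bar []
mouth []
[]
```

View pics/w1.png

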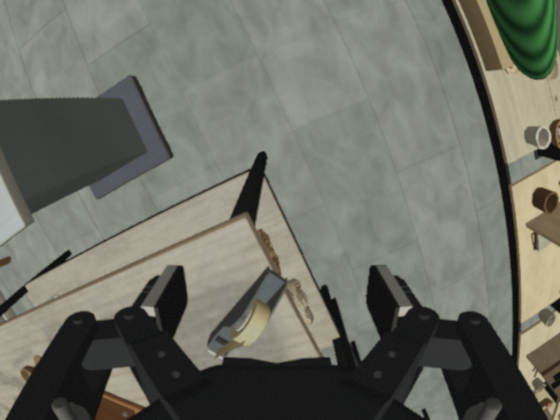

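The call was refused because every row needs all seven keys, so the wrist still sees the table corner by the start pose.

Request:
step_arm(
  increments=[
    {"tx": -2,"ty": -4,"tz": 3.5,"rx": 0,"ry": 0,"rz": 0,"claw": 0.2},
    {"tx": -4.2,"ty": -8,"tz": 7,"rx": 0,"ry": 0,"rz": 0.1,"claw": 0.2},
    {"tx": -4.2,"ty": -12,"tz": 11,"rx": 0.05,"ry": -0.02,"rz": 0.2,"claw": 0.2},
    {"tx": -4.2,"ty": -16,"tz": 14.5,"rx": 0.1,"ry": -0.04,"rz": 0.3,"claw": 0.2},
    {"tx": -4.2,"ty": -20,"tz": 18,"rx": 0.15,"ry": -0.06,"rz": 0.4,"claw": 0.2},
    {"tx": -4.2,"ty": -24,"tz": 22,"rx": 0.2,"ry": -0.08,"rz": 0.45,"claw": 0.2},
    {"tx": -4.2,"ty": -28,"tz": 25.5,"rx": 0.25,"ry": -0.1,"rz": 0.5,"claw": 0.2},
    {"tx": -4.2,"ty": -32,"tz": 29.5,"rx": 0.3,"ry": -0.11,"rz": 0.6,"claw": 0.2},
    {"tx": -4.2,"ty": -36,"tz": 33,"rx": 0.35,"ry": -0.127,"rz": 0.69,"claw": 0.2},
    {"tx": -4.2,"ty": -40,"tz": 37,"rx": 0.35,"ry": -0.127,"rz": 0.69,"claw": 0.2},
    {"tx": -4.2,"ty": -44,"tz": 40.5,"rx": 0.35,"ry": -0.127,"rz": 0.69,"claw": 0.2},
    {"tx": -4.2,"ty": -46.8,"tz": 43.5,"rx": 0.35,"ry": -0.127,"rz": 0.69,"claw": 0.2},
    {"tx": -4.2,"ty": -46.8,"tz": 43.5,"rx": 0.35,"ry": -0.127,"rz": 0.69,"claw": 0.2},
    {"tx": -4.2,"ty": -46.8,"tz": 43.5,"rx": 0.35,"ry": -0.127,"rz": 0.69,"claw": 0.2},
    {"tx": -4.2,"ty": -46.8,"tz": 43.5,"rx": 0.35,"ry": -0.127,"rz": 0.69,"claw": 0.2},
    {"tx": -4.2,"ty": -46.8,"tz": 43.5,"rx": 0.35,"ry": -0.127,"rz": 0.69,"claw": 0.2},
  ],
)

```text
t: 2.8
ee_pos: [0.4506, -0.0654, 0.2722]
tool_rot: [1.574, 0.874, 0.774]
ft_force: [-0.4, 0.2, -0.1]
gripper_width: 0.0511
```

```bash
cat > look.py <<'E'
from h import *
import sys
k=sys.argv[1]
s=get_state();print(s['t'],s['qpos'].round(3),s['ee_pos'],s['ft_force'],s['gripper_width'])
x,y,a=lidframe();p=np.array([.506,-.006,.1815])+.12*a
print(delta(p,Rgoal(),s))
I=camera_info('wrist');np.save(f'w{k}T.npy',I['T'])
im,d=get_image('wrist');cv2.imwrite(f'pics/w{k}.png',im);np.save(f'w{k}d.npy',d)
for n in ['lid_bar','mouth']:
  print(n,[(r['conf'],r['location']) for r in pinpoint('wrist',n)][:2])
r=outline_of('wrist','lid_bar');print([(q['conf'],q['mask'].sum()) for q in r])
if r: np.save(f'w{k}m.npy',r[0]['mask'])
E
python3 look.py 2
```

```text
2.8 [-0.821 -0.541  2.149  0.697  1.558 -1.61 ] [ 0.45062392 -0.06536808  0.272226  ] [-0.4113574   0.15232984 -0.12978651] 0.0510982734018489
(array([ 0.16,  0.38, -0.34]), array([-0.0067,  0.0025,  0.0014]))
lid_bar [(0.72, [0.5085, -0.0099, 0.1796]), (0.7, [0.3916, 0.1132, 0.0033])]
mouth []
[(0.93, np.int64(7198))]
```

View pics/w2.png

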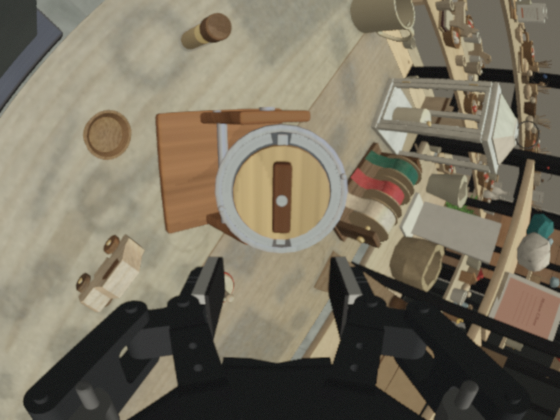

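The lid's bar is at (282,197), upright in the picture and close to midway between the fingers (column 278). Now I'll refine the pose with the wrist depth.

```bash
cat > fit.py <<'E'
from h import *
import sys
k=sys.argv[1]
T=np.load(f'w{k}T.npy');d=np.load(f'w{k}d.npy');m=np.load(f'w{k}m.npy');im=cv2.imread(f'pics/w{k}.png')
K=np.array(camera_info('wrist')['K'])
def pts(m):
    v,u=np.nonzero(m&(d>0));dx=(u-K[0,2])/K[0,0];dy=(v-K[1,2])/K[1,1];th=np.hypot(dx,dy)
    t=np.tan(th)/np.maximum(th,1e-9);z=d[v,u]
    return np.c_[dx*t*z,-dy*t*z,-z]@T[:3,:3].T+T[:3,3],u,v
P,u,v=pts(m)
x,y,a=lidframe()
h=P@a
hist,e=np.histogram(h,bins=np.arange(h.min(),h.max(),.002));print(list(zip(e.round(3),hist)))
rng=np.random.default_rng(0);best=0
for i in range(500):
    A=P[rng.choice(len(P),3,False)];n=np.cross(A[1]-A[0],A[2]-A[0]);L=np.linalg.norm(n)
    if L<1e-9: continue
    n/=L;q=abs((P-A[0])@n)<.0015
    if q.sum()>best:best=q.sum();bq=q
Q=P[bq];c0=Q.mean(0);n=np.linalg.svd(Q-c0)[2][2];n*=np.sign(n[2])
print('plane',len(Q),c0.round(4),n.round(4),'tilt',np.degrees(np.arccos(n[2])),'yaw',np.degrees(np.arctan2(-n[1],-n[0])))
hf=np.median(Q@a)
# lid circle: min enclosing in face plane of mask
F=P[abs(P@a-hf)<.003]; X=np.c_[F@x,F@y]
(c,r)=cv2.minEnclosingCircle(X.astype(np.float32)*1000);print('lid circle',c,r,'face h',hf)
B=P[(P@a-hf>.012)&(P@a-hf<.024)];Y=np.c_[B@x,B@y].astype(np.float32)*1000
rect=cv2.minAreaRect(Y);print('bar top',len(B),np.median(B@a)-hf,rect)
for cx in (c,rect[0]):
    print('lid_bar est',(x*cx[0]/1000+y*cx[1]/1000+a*(hf+.009)).round(4))
E
python3 fit.py 2
```

```text
[(np.float64(-0.13), np.int64(6)), (np.float64(-0.128), np.int64(1)), (np.float64(-0.126), np.int64(0)), (np.float64(-0.124), np.int64(0)), (np.float64(-0.122), np.int64(0)), (np.float64(-0.12), np.int64(0)), (np.float64(-0.118), np.int64(0)), (np.float64(-0.116), np.int64(5)), (np.float64(-0.114), np.int64(6)), (np.float64(-0.112), np.int64(82)), (np.float64(-0.11), np.int64(43)), (np.float64(-0.108), np.int64(9)), (np.float64(-0.106), np.int64(17)), (np.float64(-0.104), np.int64(748)), (np.float64(-0.102), np.int64(4691)), (np.float64(-0.1), np.int64(195)), (np.float64(-0.098), np.int64(2)), (np.float64(-0.096), np.int64(12)), (np.float64(-0.094), np.int64(5)), (np.float64(-0.092), np.int64(6)), (np.float64(-0.09), np.int64(9)), (np.float64(-0.088), np.int64(30)), (np.float64(-0.086), np.int64(338)), (np.float64(-0.084), np.int64(901))]
plane 5454 [0.5081 0.0025 0.1735] [-0.4567 -0.4527  0.7658] tilt 40.01762266763342 yaw 44.75171218573405
lid circle (390.1744384765625, -357.2995300292969) 42.67381286621094 face h -0.10081569416105113
bar top 1332 0.01777179559640328 ((390.4075927734375, -357.3702697753906), (58.933956146240234, 16.014034271240234), 88.44444274902344)
lid_bar est [ 0.5057 -0.0031  0.1805]
lid_bar est [ 0.5059 -0.003   0.1806]
```

```bash
sed -i 's/44.6/44.7/' h.py
cat > dl.py <<'E'
from h import *
import sys
s=get_state();x,y,a=lidframe()
c=np.array([.5058,-.0030,.1806])
print(s['t'],s['qpos'].round(3),s['ee_pos'].round(4),s['ft_force'].round(2),s['ft_torque'].round(2),s['gripper_width'])
e=s['ee_pos']-c;print('TCP in lid frame mm x,y,a',(np.array([e@x,e@y,e@a])*1000).round(2))
for h,t in [tuple(map(float,q.split(','))) for q in sys.argv[1:]]:
    print(h,t,delta(c+h*a,Rgoal(t),s))
E
python3 dl.py .03,0 -.007,0
```

```text
3.0 [-0.811 -0.55   2.154  0.698  1.558 -1.606] [ 0.4504 -0.0596  0.2734] [ 0.52  0.22 -0.7 ] [-0.2   0.16  0.05] 0.05134295899781891
TCP in lid frame mm x,y,a [ -1.02  -1.31 121.95]
0.03 0.0 (array([ 9.19,  0.1 , -0.14]), array([-0.0014,  0.0007,  0.0002]))
-0.007 0.0 (array([12.89,  0.1 , -0.14]), array([-0.0014,  0.0007,  0.0002]))
```

Request:
step_arm(
  increments=[
    {"tx": 3,"ty": 0.1,"tz": -0.15,"rx": 0,"ry": 0,"rz": 0,"claw": 0},
    {"tx": 6,"ty": 0.1,"tz": -0.15,"rx": 0,"ry": 0,"rz": 0,"claw": 0},
    {"tx": 8,"ty": 0.1,"tz": -0.15,"rx": 0,"ry": 0,"rz": 0,"claw": 0},
    {"tx": 9.2,"ty": 0.1,"tz": -0.15,"rx": 0,"ry": 0,"rz": 0,"claw": 0},
    {"tx": 9.2,"ty": 0.1,"tz": -0.15,"rx": 0,"ry": 0,"rz": 0,"claw": 0},
    {"tx": 9.2,"ty": 0.1,"tz": -0.15,"rx": 0,"ry": 0,"rz": 0,"claw": 0},
    {"tx": 9.2,"ty": 0.1,"tz": -0.15,"rx": 0,"ry": 0,"rz": 0,"claw": 0},
  ],
)

```text
t: 3.7
ee_pos: [0.4923, -0.0171, 0.2047]
tool_rot: [1.568, 0.873, 0.777]
ft_force: [-0.0, 0.2, 0.1]
gripper_width: 0.0427
```

```bash
python3 look.py 3; python3 fit.py 3; python3 dl.py -.007,0
```

```text
3.7 [-0.647 -0.457  2.218  0.714  1.331 -1.586] [ 0.49232931 -0.01709172  0.20465485] [-0.01475986  0.24945557  0.13655846] 0.042719322563859914
(array([-9.1 , -0.15,  0.19]), array([ 0.0002,  0.0021, -0.0001]))
lid_bar [(0.8, [0.5075, -0.0093, 0.1792])]
mouth []
[(0.87, np.int64(13506))]
[(np.float64(-0.129), np.int64(5)), (np.float64(-0.127), np.int64(0)), (np.float64(-0.125), np.int64(0)), (np.float64(-0.123), np.int64(0)), (np.float64(-0.121), np.int64(0)), (np.float64(-0.119), np.int64(1)), (np.float64(-0.117), np.int64(0)), (np.float64(-0.115), np.int64(2)), (np.float64(-0.113), np.int64(17)), (np.float64(-0.111), np.int64(212)), (np.float64(-0.109), np.int64(88)), (np.float64(-0.107), np.int64(45)), (np.float64(-0.105), np.int64(50)), (np.float64(-0.103), np.int64(1781)), (np.float64(-0.101), np.int64(8219)), (np.float64(-0.099), np.int64(129)), (np.float64(-0.097), np.int64(25)), (np.float64(-0.095), np.int64(27)), (np.float64(-0.093), np.int64(27)), (np.float64(-0.091), np.int64(25)), (np.float64(-0.089), np.int64(31)), (np.float64(-0.087), np.int64(103)), (np.float64(-0.085
[... 449 characters left out ...]
oat64(-0.059), np.int64(5))]
plane 9892 [0.5055 0.0057 0.1737] [-0.4598 -0.4498  0.7657] tilt 40.03233317570297 yaw 44.371618608250955
lid circle (389.954345703125, -358.0918884277344) 43.094608306884766 face h -0.10043657336267184
bar top 2774 0.01785659186134564 ((389.93072509765625, -357.72442626953125), (59.88746643066406, 16.18803596496582), 88.6678695678711)
lid_bar est [ 0.506  -0.0031  0.1806]
lid_bar est [ 0.5057 -0.0028  0.1806]
3.9 [-0.648 -0.456  2.218  0.714  1.331 -1.586] [ 0.4923 -0.0177  0.2041] [-0.06  0.29 -0.1 ] [-0.24  0.24  0.03] 0.04254842804214557
TCP in lid frame mm x,y,a [-0.14 -0.96 30.82]
-0.007 0.0 (array([ 3.78,  0.01, -0.1 ]), array([-0.0013,  0.0023,  0.0001]))
```

View pics/w3.png

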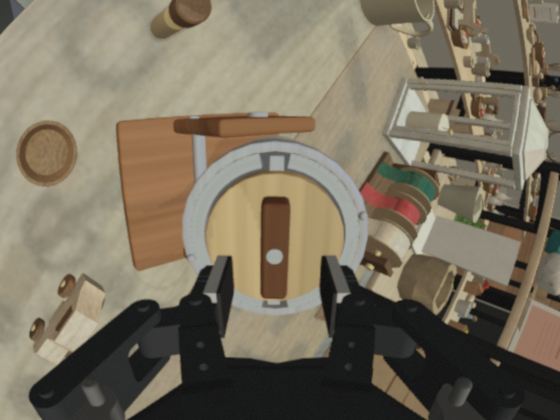

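The bar is at column 275, midway between the fingers (232 and 320), and the repeat fit agrees with the first. Going in and gripping.

Request:
step_arm(
  increments=[
    {"tx": 1.3,"ty": 0,"tz": -0.1,"rx": 0,"ry": 0,"rz": 0,"claw": 0},
    {"tx": 2.6,"ty": 0,"tz": -0.1,"rx": 0,"ry": 0,"rz": 0,"claw": 0},
    {"tx": 3.7,"ty": 0,"tz": -0.1,"rx": 0,"ry": 0,"rz": 0,"claw": 0},
    {"tx": 3.7,"ty": 0,"tz": -0.1,"rx": 0,"ry": 0,"rz": 0,"claw": 0},
    {"tx": 3.7,"ty": 0,"tz": -0.1,"rx": 0,"ry": 0,"rz": 0,"claw": 0},
    {"tx": 3.7,"ty": 0,"tz": -0.1,"rx": 0,"ry": 0,"rz": 0,"claw": 0},
  ],
)

```text
t: 4.5
ee_pos: [0.5085, -0.0002, 0.1757]
tool_rot: [1.57, 0.873, 0.778]
ft_force: [-1.2, 0.2, -0.1]
gripper_width: 0.0429
```

```bash
python3 dl.py -.007,0
```

```text
4.5 [-0.585 -0.397  2.231  0.728  1.237 -1.586] [ 5.085e-01 -2.000e-04  1.757e-01] [-1.16  0.16 -0.13] [-0.19  0.15 -0.01] 0.042903213181372406
TCP in lid frame mm x,y,a [-0.17  0.1  -6.32]
-0.007 0.0 (array([0.07, 0.02, 0.01]), array([-0.0014,  0.0017,  0.0001]))
```

Request:
step_arm(
  increments=[
    {"tx": 0,"ty": 0,"tz": 0,"rx": 0,"ry": 0,"rz": 0,"claw": -0.4},
    {"tx": 0,"ty": 0,"tz": 0,"rx": 0,"ry": 0,"rz": 0,"claw": -0.7},
    {"tx": 0,"ty": 0,"tz": 0,"rx": 0,"ry": 0,"rz": 0,"claw": -1},
    {"tx": 0,"ty": 0,"tz": 0,"rx": 0,"ry": 0,"rz": 0,"claw": -1},
    {"tx": 0,"ty": 0,"tz": 0,"rx": 0,"ry": 0,"rz": 0,"claw": -1},
    {"tx": 0,"ty": 0,"tz": 0,"rx": 0,"ry": 0,"rz": 0,"claw": -1},
    {"tx": 0,"ty": 0,"tz": 0,"rx": 0,"ry": 0,"rz": 0,"claw": -1},
    {"tx": 0,"ty": 0,"tz": 0,"rx": 0,"ry": 0,"rz": 0,"claw": -1},
  ],
)

```text
t: 5.3
ee_pos: [0.5085, -0.0002, 0.1751]
tool_rot: [1.57, 0.873, 0.777]
ft_force: [-1.5, -5.5, -0.6]
gripper_width: 0.0143
```

```bash
python3 dl.py -.007,0; python3 look.py 4
```

```text
5.3 [-0.585 -0.397  2.231  0.728  1.236 -1.586] [ 5.085e-01 -2.000e-04  1.751e-01] [-1.47 -5.52 -0.65] [-0.86  0.36 -0.34] 0.014255711881784814
TCP in lid frame mm x,y,a [-0.53  0.13 -6.7 ]
-0.007 0.0 (array([0.03, 0.05, 0.01]), array([-0.0018,  0.0018,  0.0005]))
5.3 [-0.585 -0.397  2.231  0.728  1.236 -1.586] [ 5.08483830e-01 -1.60065574e-04  1.75128597e-01] [-1.46588386 -5.52340881 -0.64661473] 0.014255711881784814
(array([-12.87,  -0.05,   0.26]), array([-0.0018,  0.0018,  0.0005]))
lid_bar [(0.88, [0.5053, -0.0107, 0.1802])]
mouth []
[(0.74, np.int64(14813))]
```

View pics/w4.png

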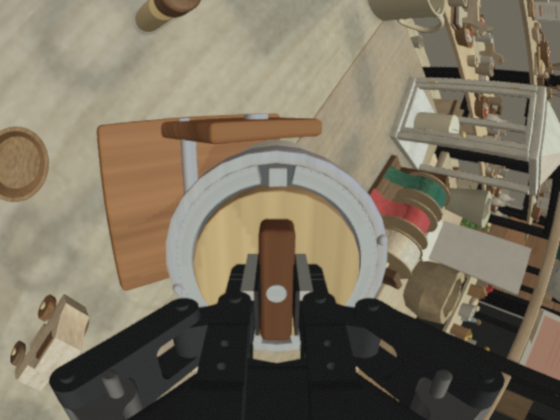

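The picture shows the bar held between the pads at about (276,290), width 14 mm. Now I'll press.

Request:
step_arm(
  increments=[
    {"tx": 0.3,"ty": 0,"tz": 0,"rx": 0,"ry": 0,"rz": 0,"claw": -1},
    {"tx": 0.6,"ty": 0,"tz": 0,"rx": 0,"ry": 0,"rz": 0,"claw": -1},
    {"tx": 0.9,"ty": 0,"tz": 0,"rx": 0,"ry": 0,"rz": 0,"claw": -1},
    {"tx": 1.15,"ty": 0,"tz": 0,"rx": 0,"ry": 0,"rz": 0,"claw": -1},
    {"tx": 1.15,"ty": 0,"tz": 0,"rx": 0,"ry": 0,"rz": 0,"claw": -1},
    {"tx": 1.15,"ty": 0,"tz": 0,"rx": 0,"ry": 0,"rz": 0,"claw": -1},
    {"tx": 1.15,"ty": 0,"tz": 0,"rx": 0,"ry": 0,"rz": 0,"claw": -1},
  ],
)

```text
t: 6.2
ee_pos: [0.5136, 0.0049, 0.1666]
tool_rot: [1.57, 0.873, 0.778]
ft_force: [-5.4, -7.0, 3.5]
gripper_width: 0.0144
```

```bash
python3 dl.py -.0185,0
python3 - <<'E'
from h import *
s=get_state();print(np.array(lidframe())@s['ft_force'])
E
```

```text
6.2 [-0.566 -0.376  2.232  0.733  1.208 -1.588] [0.5136 0.0049 0.1666] [-5.41 -7.04  3.53] [-0.9   0.74 -0.15] 0.014369329910164912
TCP in lid frame mm x,y,a [ -0.48   0.11 -17.9 ]
-0.0185 0.0 (array([0.06, 0.05, 0.01]), array([-0.0013,  0.0016,  0.0008]))
[-4.46884745 -1.19300009  8.36139049]
```

Request:
step_arm(
  increments=[
    {"tx": 0,"ty": 0,"tz": 0,"rx": 0.05,"ry": 0,"rz": 0,"claw": -1},
    {"tx": 0,"ty": 0,"tz": 0,"rx": 0.12,"ry": 0,"rz": 0,"claw": -1},
    {"tx": 0,"ty": 0,"tz": 0,"rx": 0.2,"ry": 0,"rz": 0,"claw": -1},
    {"tx": 0,"ty": 0,"tz": 0,"rx": 0.25,"ry": 0,"rz": 0,"claw": -1},
    {"tx": 0,"ty": 0,"tz": 0,"rx": 0.25,"ry": 0,"rz": 0,"claw": -1},
  ],
)

```text
t: 6.7
ee_pos: [0.5139, 0.0051, 0.1671]
tool_rot: [1.821, 0.873, 0.777]
ft_force: [-5.3, -5.5, 5.7]
gripper_width: 0.0143
```

```bash
python3 dl.py -.0185,1.31
python3 - <<'E'
from h import *
s=get_state();L=np.array(lidframe());print(L@s['ft_force'],L@s['ft_torque'])
E
```

```text
6.7 [-0.565 -0.376  2.232  0.734  1.208 -1.336] [0.5139 0.0051 0.1671] [-5.34 -5.52  5.72] [-0.6   0.49 -0.1 ] 0.014294725379437571
TCP in lid frame mm x,y,a [  0.08   0.02 -17.74]
-0.0185 1.31 (array([ 0.08, -0.01,  0.  ]), array([ 1.0571,  0.0013, -0.0014]))
[-2.2038469  -0.16596868  9.3165774 ] [-0.12887184  0.76454441 -0.02709007]
```

Request:
step_arm(
  increments=[
    {"tx": 0.03,"ty": 0,"tz": 0,"rx": 0.1,"ry": 0,"rz": 0,"claw": -1},
    {"tx": 0.03,"ty": 0,"tz": 0,"rx": 0.2,"ry": 0,"rz": 0,"claw": -1},
    {"tx": 0.03,"ty": 0,"tz": 0,"rx": 0.3,"ry": 0,"rz": 0,"claw": -1},
    {"tx": 0.03,"ty": 0,"tz": 0,"rx": 0.4,"ry": 0,"rz": 0,"claw": -1},
    {"tx": 0.03,"ty": 0,"tz": 0,"rx": 0.5,"ry": 0,"rz": 0,"claw": -1},
    {"tx": 0.03,"ty": 0,"tz": 0,"rx": 0.6,"ry": 0,"rz": 0,"claw": -1},
    {"tx": 0.03,"ty": 0,"tz": 0,"rx": 0.7,"ry": 0,"rz": 0,"claw": -1},
    {"tx": 0.03,"ty": 0,"tz": 0,"rx": 0.8,"ry": 0,"rz": 0,"claw": -1},
    {"tx": 0.03,"ty": 0,"tz": 0,"rx": 0.9,"ry": 0,"rz": 0,"claw": -1},
    {"tx": 0.03,"ty": 0,"tz": 0,"rx": 1.0,"ry": 0,"rz": 0,"claw": -1},
    {"tx": 0.03,"ty": 0,"tz": 0,"rx": 1.05,"ry": 0,"rz": 0,"claw": -1},
    {"tx": 0.03,"ty": 0,"tz": 0,"rx": 1.08,"ry": 0,"rz": 0,"claw": -1},
    {"tx": 0.03,"ty": 0,"tz": 0,"rx": 1.08,"ry": 0,"rz": 0,"claw": -1},
    {"tx": 0.03,"ty": 0,"tz": 0,"rx": 1.08,"ry": 0,"rz": 0,"claw": -1},
  ],
)

```text
t: 8.1
ee_pos: [0.5157, 0.0044, 0.1686]
tool_rot: [2.894, 0.871, 0.772]
ft_force: [-1.0, -6.0, 7.9]
gripper_width: 0.0143
```

```bash
python3 dl.py -.0185,1.31
python3 - <<'E'
from h import *
s=get_state();L=np.array(lidframe());print(L@s['ft_force'],L@s['ft_torque'])
im,d=get_image('wrist');cv2.imwrite('pics/w5.png',im)
E
```

```text
8.1 [-0.565 -0.376  2.23   0.736  1.205 -0.258] [0.5157 0.0044 0.1686] [-0.99 -6.03  7.94] [-0.43 -0.4  -0.55] 0.014323228026477496
TCP in lid frame mm x,y,a [  1.63  -1.66 -17.09]
-0.0185 1.31 (array([ 0.14, -0.2 ,  0.12]), array([-0.0201, -0.0006, -0.0058]))
[ 1.31720407 -3.58821208  9.26464727] [-0.8015265   0.01880159 -0.04978242]
```

View pics/w5.png

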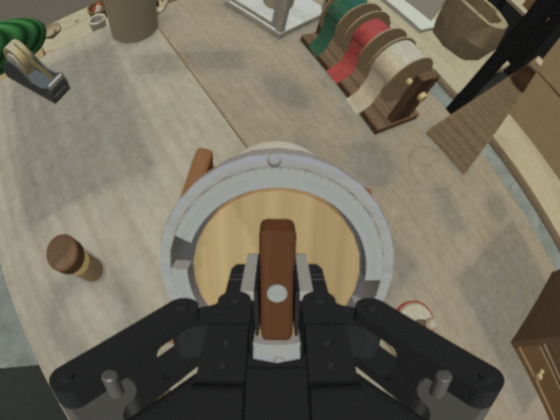

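The bar's end points straight at the collar pip at (276,160) and the turn reads about 1.33 rad. I'll let it rise and correct the 2 mm sideways offset.

Request:
step_arm(
  increments=[
    {"tx": 0,"ty": -0.1,"tz": 0.06,"rx": 0,"ry": 0,"rz": 0,"claw": -1},
    {"tx": -0.15,"ty": -0.15,"tz": 0.1,"rx": 0,"ry": 0,"rz": 0,"claw": -1},
    {"tx": -0.3,"ty": -0.15,"tz": 0.1,"rx": 0,"ry": 0,"rz": 0,"claw": -1},
    {"tx": -0.45,"ty": -0.15,"tz": 0.1,"rx": 0,"ry": 0,"rz": 0,"claw": -1},
    {"tx": -0.55,"ty": -0.15,"tz": 0.1,"rx": 0,"ry": 0,"rz": 0,"claw": -1},
    {"tx": -0.55,"ty": -0.15,"tz": 0.1,"rx": 0,"ry": 0,"rz": 0,"claw": -1},
    {"tx": -0.55,"ty": -0.15,"tz": 0.1,"rx": 0,"ry": 0,"rz": 0,"claw": -1},
  ],
)

```text
t: 8.85
ee_pos: [0.5128, 0.0018, 0.173]
tool_rot: [2.891, 0.869, 0.768]
ft_force: [8.8, -5.2, 6.5]
gripper_width: 0.0142
```

```bash
python3 dl.py -.0117,1.31
python3 - <<'E'
from h import *
s=get_state();L=np.array(lidframe());print(L@s['ft_force'],L@s['ft_torque'])
E
```

```text
8.85 [-0.576 -0.39   2.233  0.735  1.219 -0.259] [0.5128 0.0018 0.173 ] [ 8.77 -5.16  6.48] [-0.4  -1.36 -1.04] 0.014165241526143423
TCP in lid frame mm x,y,a [  1.53  -1.54 -11.16]
-0.0117 1.31 (array([ 0.05, -0.19,  0.11]), array([-0.0195, -0.0018, -0.0087]))
[ 6.16409146 -9.83658224  3.28721394] [-1.61503005 -0.68409331 -0.00244613]
```

The lateral correction only built up side force (about 11 N), so the offset comes from the grip and not the lid. I'll undo it, then look.

Request:
step_arm(
  increments=[
    {"tx": 0,"ty": 0.1,"tz": -0.06,"rx": 0,"ry": 0,"rz": 0,"claw": -1},
    {"tx": -0.05,"ty": 0.16,"tz": -0.1,"rx": 0,"ry": 0,"rz": 0,"claw": -1},
    {"tx": -0.05,"ty": 0.16,"tz": -0.1,"rx": 0,"ry": 0,"rz": 0,"claw": -1},
    {"tx": -0.05,"ty": 0.16,"tz": -0.1,"rx": 0,"ry": 0,"rz": 0,"claw": -1},
  ],
)

```text
t: 9.25
ee_pos: [0.513, 0.0018, 0.1729]
tool_rot: [2.895, 0.871, 0.772]
ft_force: [2.8, -5.2, 4.2]
gripper_width: 0.0145
```

```bash
python3 dl.py -.0117,1.31
python3 - <<'E'
from h import *
s=get_state();L=np.array(lidframe());print(L@s['ft_force'],L@s['ft_torque'])
im,d=get_image('wrist');cv2.imwrite('pics/w6.png',im)
E
```

```text
9.25 [-0.575 -0.387  2.229  0.733  1.22  -0.257] [0.513  0.0018 0.1729] [ 2.8  -5.15  4.16] [-0.52 -0.57 -0.67] 0.014478225268690682
TCP in lid frame mm x,y,a [  1.58  -1.62 -11.33]
-0.0117 1.31 (array([ 0.04, -0.2 ,  0.12]), array([-0.0202, -0.0007, -0.0056]))
[ 1.42059587 -5.62778197  4.23717271] [-1.02312943 -0.04243546 -0.01809125]
```

View pics/w6.png

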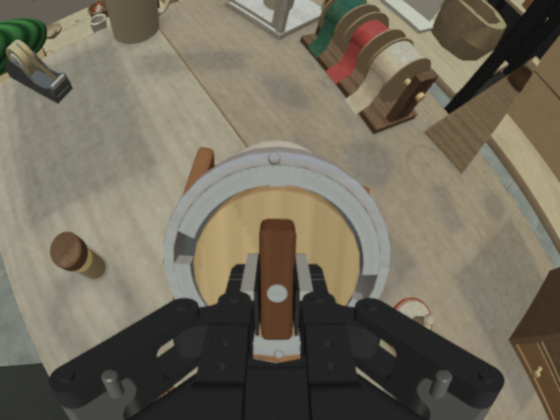

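The bar still points at the pip, and the lid stopped rising at about 4.6 mm of press depth, which suggests it's seated in the notches. Now I'll let go and back off along the axis.

Request:
step_arm(
  increments=[
    {"tx": 0,"ty": 0,"tz": 0,"rx": 0,"ry": 0,"rz": 0,"claw": -0.5},
    {"tx": 0,"ty": 0,"tz": 0,"rx": 0,"ry": 0,"rz": 0,"claw": -0.3},
    {"tx": 0,"ty": 0,"tz": 0,"rx": 0,"ry": 0,"rz": 0,"claw": 0},
    {"tx": 0,"ty": 0,"tz": 0,"rx": 0,"ry": 0,"rz": 0,"claw": 0},
    {"tx": 0,"ty": 0,"tz": 0,"rx": 0,"ry": 0,"rz": 0,"claw": 0},
    {"tx": -1,"ty": 0,"tz": 0,"rx": 0,"ry": 0,"rz": 0,"claw": 0},
    {"tx": -2.5,"ty": 0,"tz": 0,"rx": 0,"ry": 0,"rz": 0,"claw": 0},
    {"tx": -5,"ty": 0,"tz": 0,"rx": 0,"ry": 0,"rz": 0,"claw": 0},
    {"tx": -7.5,"ty": 0,"tz": 0,"rx": 0,"ry": 0,"rz": 0,"claw": 0},
    {"tx": -10,"ty": 0,"tz": 0,"rx": 0,"ry": 0,"rz": 0,"claw": 0},
    {"tx": -12,"ty": 0,"tz": 0,"rx": 0,"ry": 0,"rz": 0,"claw": 0},
    {"tx": -12,"ty": 0,"tz": 0,"rx": 0,"ry": 0,"rz": 0,"claw": 0},
    {"tx": -12,"ty": 0,"tz": 0,"rx": 0,"ry": 0,"rz": 0,"claw": 0},
    {"tx": -12,"ty": 0,"tz": 0,"rx": 0,"ry": 0,"rz": 0,"claw": 0},
  ],
)

```text
t: 10.7
ee_pos: [0.456, -0.0509, 0.2617]
tool_rot: [2.903, 0.873, 0.78]
ft_force: [0.2, -0.1, -0.5]
gripper_width: 0.0425
```

```bash
python3 look.py 7; python3 fit.py 7|tail -5
python3 - <<'E'
from h import *
im,d=get_image('top')
for n in ["spinning_top","oil_vial","egg_cup","toy_car"]:
    print(n,[(r['conf'],r['location']) for r in pinpoint("top",n)][:1])
E
```

```text
10.7 [-0.783 -0.546  2.173  0.699  1.523 -0.268] [ 0.45600806 -0.05093766  0.26171504] [ 0.22848017 -0.07753481 -0.46798036] 0.04250398263986782
(array([-1.54,  0.31,  0.09]), array([-1.3325e+00,  3.0000e-04,  3.0000e-04]))
lid_bar []
mouth []
[(0.88, np.int64(7659))]
plane 5843 [0.5132 0.0052 0.1715] [-0.4577 -0.4533  0.7649] tilt 40.10407562932493 yaw 44.72827727442832
lid circle (390.0052490234375, -358.119873046875) 42.79767990112305 face h -0.10540799103536067
bar top 1441 0.017781432866688665 ((390.4913330078125, -358.6132507324219), (60.00534439086914, 15.606637001037598), 13.370718002319336)
lid_bar est [ 0.5083 -0.0008  0.1768]
lid_bar est [ 0.5089 -0.0009  0.1772]
spinning_top [(0.55, [0.6362, -0.114, -0.001])]
oil_vial [(0.57, [0.3934, 0.1143, -0.0025])]
egg_cup [(0.71, [0.3783, -0.0424, -0.0002])]
toy_car [(0.61, [0.4848, -0.1675, -0.0023])]
```

View pics/w7.png

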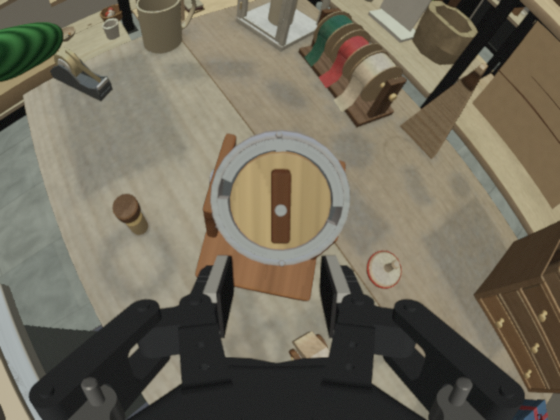

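The lid face sits 4.8 mm lower than at the start and the bar is turned 1.34 rad, so it's locked. The gripper is clear and the bystanders read within the networks' scatter.

```bash
python3 -c "
from bench import *
print(finish_job())"
```

```text
the job is handed in; nothing more can be done
None
```

The lid is locked and the job is handed in. I gripped the bar, pressed the lid in about 11 mm along the axis, turned it clockwise, let it spring up, let go and backed about 12 cm away.

**Last checks (about 10.7 s on the clock):**
- **Press:** the wrist depth fit puts the lid face 4.8 mm below where it started; locked is about 5 mm.
- **Turn:** the bar is turned 1.34 rad, inside the 1.19–1.43 locking range. It points at the collar pip in the picture.
- **Contact:** the wrist force is near zero and nothing is being touched.
- **Bystanders:** the network positions moved by up to about 7 mm (egg cup) between the first and last pictures. I take that as measurement scatter, since the gripper's path stayed clear of all four, but I didn't check it any more closely.

**Didn't go as planned:**
- A sideways correction of about 2 mm while the lid was rising only built up about 11 N of side force, so I undid it.
- The network's last look for the bar point from the wrist camera found nothing. The final numbers come from the outline and depth fit instead.

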